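# Move the pan off the heat and lift the roll out with tongs

### The arm

A 6-joint arm with a two-finger parallel gripper is mounted at the origin on the work surface. World frame = base frame: x ahead of the robot, y to its left, z up, the work surface at z = 0. Lengths are in m, angles in rad, forces in N, time in s.
With the tool pointing down it reaches from about 0.375 to 0.9 m from the base axis. Payload 3.1 kg.
Tool frame: the origin (TCP) lies midway between the tips of the shut fingers; the grasp point (between the pads) lies 19 mm behind it (manip.grasp_offset is the distance from the TCP to the grasp point, in m); z points along the fingers, y is the line along which they close (so a half turn about z gives the same grasp; the last joint's range is limited). The gripper opens to 85 mm and grips with 20 to 120 N. Pads are 22 mm wide; open, the fingers measure 114 mm over their backs; the gripper's body (76 mm by 85 mm) begins 54 mm behind the grasp point. The pads swing forward as they close: fully open they stand 13 mm farther back than shut.
Start: joints at [-1.389, 0.527, 1.433, -0, 1.181, -0.178], TCP at [0.22, -0.585, 0.231] pointing down, gripper open.
Joint ranges: [-3.08, 3.08], [-0.75, 2.2], [0.22, 2.44], [-1.43, 4.57], [0, 2.65], [-2.85, 2.85]. Speed limits (rad/s): [2.79, 2.79, 3.14, 3.14, 3.14, 3.14].

### API

Orientations are given as a unit quaternion [x, y, z, w].
In Python, from station import sensors, cams, order, manip gives the robot as it stands.
- The arm moves only by the tool move_arm, never from a script. Its argument "targets" is a list of rows, each an object of numbers: "dx", "dy", "dz": the shift along the world's x, y, z normalised to -1 to 1, where 1 is 25 mm; "rx", "ry", "rz": the turn, a rotation vector about the world's x, y, z normalised to -1 to 1, where 1 is 30 degrees. A call has exactly 10 rows; each row shifts and turns the commanded pose from where the row before left it; what a row does not reach is not made up. A row lasts 1/8 s, in which the tool goes at most 62.5 mm and 10.7 degrees, less where a joint would pass 70% of its speed; a pose out of reach is approached as far as the arm can. A call with a number of a shift or a turn outside -1 to 1 is refused whole. A call with a gripper value outside its range is refused whole. "claw" is the opening in per cent of the stroke, from 0 (shut) to 100 (fully open), set as the call begins (left out, the last holds). The fingers move at their own pace and stop on an object; "newtons" is the grip in N (left out, the last holds). Time passes only in rows, so rows that do not move let the fingers close, or fill a call up. It gives the time, the measured TCP pose, the force, the opening and the grip force at its end, in the units of the state.
- sensors.sense(): the state, without advancing time (a new reading comes with each control period).
- cams.snapshot(name): name is "side" or "top"; returns the picture (400x640x3 uint8, red, green, blue); there is no depth.
- cams.camera_model(name): a dict with "fx", "fy", "cx", "cy" (pixels), "distortion" ([k1, k2, p1, p2, k3] as OpenCV has them; the pictures are not rectified), "extrinsics" (4x4, takes a point from world to camera coordinates). Camera axes: x right, y down, z forward; pixel columns grow to the right and rows downward; lengths in m; the calibration is good to about 2 mm. A picture is of the moment at which its call begins. camera_model takes no time and is no camera call.
- order.sign_off(): hands the job in; it is judged then, once.
The state is a dict: "t": time; "q": joint angles; "qd": joint speeds; "tau": joint torques, N m; "tcp_pos": TCP position; "tool_rot": TCP orientation; "force": force on the tool from outside, world axes, zero at the start; "ft_torque": the same for the moment, N m; "finger_gap": opening from 0.0 (shut) to 1.0 (fully open); "gripper_force": force on a finger pad.
Only numpy, scipy, OpenCV 4.12 (cv2) and the standard library are available. Lean on these libraries where they do the work, as an engineer would, in place of code of your own. Each camera call takes 0.05 s, during which the arm holds its last target. There are 200 camera calls.

### The job

The bread roll is warm enough: slide the frying pan along the glass of the hob, without lifting it and with the roll still in it, from the large cooking zone until it is centred on the small one, and let go of the handle. Then pick up the tongs, close them on the roll in the pan and lift it well clear, about 15 cm above the pan, and finish still holding it up steadily in the tongs, which alone may touch the roll; leave the pepper mill and the mug where they stand.

Things in the scene. Friction and masses are not known exactly. Their poses are not given: they have to be found in the camera images.
- hob: Portable electric hob fixed on the table: steel case with flat black glass top, 280 mm (its x) by 500 mm (its y), glass 60 mm above the table. Origin: centre of its underside; x points from the front apron with two small knobs (projecting 18 mm towards the robot) to the back. Two zones are printed on the glass 230 mm apart along its y; which side the large one is on varies.
- zone_large: Large cooking zone: a grey printed double circle, 184 mm across, flat on the hob's glass. Origin at its centre, at glass height (60 mm above the table). The pan starts here.
- zone_small: Small cooking zone: a grey printed double circle, 124 mm across, flat on the hob's glass, 230 mm from the large one. Origin at its centre, at glass height.
- pan: Small low dark steel frying pan, loose, about 0.65 kg (0.5 to 0.85): flat base 150 mm across, rim 200 mm across and 30 mm above its underside, wall 4 mm, inner floor 5 mm above its underside. Origin: centre of its underside; the handle runs along its -x, roughly towards the robot, to 265 mm from the centre.
- pan_handle (a point): Point on the centre line of the pan's black straight handle, 140 mm along the pan's -x from its centre and 39 mm above its underside (99 mm above the table). Here the handle is 22 mm wide (along the pan's y) and 16 mm thick, and it rises at 15 degrees away from the pan. Axes as the pan's. The pan slides easily on the glass (1 to 2 N) but may swivel a little in a grip on the handle.
- roll_center (a point): Round brown bread roll with two pale slashes on top, loose, 54 mm across and 42 mm high, 30 to 65 g, lying flat in the pan near its middle; treat it as rigid. The point is on its axis 18 mm above its underside, at its widest; its sides are upright from 12 to 24 mm above its underside. z is up.
- roll: The same bread roll; origin at the centre of its underside.
- tongs: One-piece sprung steel kitchen tongs, 275 mm long, 0.11 kg, lying loose on their 26 mm high edges, so that the arms open and close level with the table. x points from the closed U-bend to the open jaws, z up; origin at table height on the middle line, 113 mm ahead of the back of the bend. The hollow-faced jaws, 50 mm long, 26 mm high, stand 84 mm apart when relaxed, 70 mm at their edges.
- tongs_grip (a point): Where to take the tongs across both arms: middle line, 13 mm above the table, near the balance point, axes as the tongs'. Arms here 22 mm high, 57 mm over their outsides relaxed, 44 mm with the roll gripped, 28 mm shut. They spring open: 2.5 N per finger starts to close them, about 5 N brings the jaws to the roll, then nearly half of any more reaches the roll. 1 mm here closes the jaws 2.3 mm.
- tongs_jaw (a point): Middle of the opening between the jaws, 125 mm ahead of tongs_grip along the tongs' x and 13 mm above the table, axes as the tongs': the roll's axis belongs here when gripped. The arms run straight back from the jaws, so to clear the pan's rim and reach the roll's sides the tongs must dip jaws-down by some 15 to 30 degrees.
- tongs_left: The tongs' left arm with its jaw (left seen along the tongs' x); turns at the bend by up to 0.15 rad.
- tongs_right: The tongs' right arm with its jaw.
- mill: Bystander: a dark wooden pepper mill, 54 mm across and 143 mm high, upright to the left of the hob near its back. Origin at the centre of its foot.
- mug: Bystander: a white mug, 82 mm across and 92 mm high, at the far left. Origin at the centre of its foot.
Mind the look-alikes: they are no part of the job. Leave any black, pink or purple look-alike of the roll alone.

How it is judged:
On the way, in this order (a step that is already met when the one before it is completed fails the run):
1. the pan rests level on the glass, centred on the small zone within 20 mm, the roll in it, the handle let go (horizontal distance between pan and zone_small below 0.02 m and angle between pan's own z axis and vertical below 0.05 rad and linear speed of pan below 0.02 m/s and contact force between pan and the arm below 0.3 N and contact force between pan and the fingers below 0.3 N and horizontal distance between roll and pan below 0.07 m and z of roll in the frame of pan below 0.02 m), for 0.2 s.
2. the jaws of the tongs have closed on the roll from both sides while it still lies in the pan (contact force between roll and tongs_left above 0.3 N and contact force between roll and tongs_right above 0.3 N and contact force between tongs and the fingers above 1 N and horizontal distance between roll and pan below 0.09 m and z of roll in the frame of pan below 0.04 m), for 0.1 s.
At the end, for the whole second after the job is handed in: Gripper holds tongs, both jaws hold the roll, still, its middle over 120 mm above the pan's underside, touched by nothing else; tongs clear of pan and hob and over 120 mm above the table. Pan stands level on the glass within 30 mm of the small zone's centre (z of roll_center in the frame of pan above 0.12 m and height (world z) of tongs_grip above 0.12 m and contact force between roll and tongs_left above 0.3 N and contact force between roll and tongs_right above 0.3 N and contact force between tongs and the fingers above 1 N and contact force between each of roll, tongs and pan below 0.02 N and contact force between roll and the fingers below 0.02 N and contact force between roll and the arm below 0.02 N and contact force between each of roll, tongs and hob below 0.02 N and linear speed of roll below 0.03 m/s and horizontal distance between pan and zone_small below 0.03 m and angle between pan's own z axis and vertical below 0.05 rad and linear speed of pan below 0.02 m/s); the arm keeps its last pose, push and grip.
It fails at once if the pan is lifted off the glass (more than 12 mm) or pushed off it (z of pan in the frame of hob above 0.072 m or z of pan in the frame of hob below 0.045 m).
It fails at once if the pan is tipped by more than 10 degrees (angle between pan's own z axis and vertical above 0.175 rad).
It fails at once if the robot's fingers or arm press on the roll itself (contact force between roll and the fingers above 0.5 N or contact force between roll and the arm above 0.5 N).
It fails at once if the roll leaves the hob for the table (height (world z) of roll below 0.05 m).
It fails at once if the pepper mill or mug is moved by more than 20 mm or tipped (distance of any of mill, mug from where it was at the start of the episode above 0.02 m or angle between any of mill, mug's own z axis and vertical above 0.3 rad).
It also fails if it takes over 67 s, if anything falls off the work surface, if the arm or the gripper's body presses on something with over 40 N, if the wrist force passes 120 N, or if a joint passes its speed limit or range.

## Working session

There is one attempt and no reset: what is moved stays moved. The work goes in short steps, Python scripts to look and compute and a tool call to move; the robot and the scene stay as the last step left them, time stands still between calls to the robot, and variables do not carry over. Pictures are saved under pics/ and viewed, at most 12 in all, crops included, and the job is handed in when it is done.

Besides the shell and the picture viewer there is one more tool, called as name(argument=value, ...) on one line, values as JSON. move_arm: Moves the arm, as the interface text tells. Scaled input: -1 to 1 covers 25 mm each way for a shift and 30 degrees each way for a turn. Its arguments: {"type":"object","properties":{"targets":{"type":"array"},"claw":{"type":"number"},"newtons":{"type":"number"}},"required":["targets"]}

```bash
mkdir -p pics; ls
cat > h.py <<'E'
import numpy as np,cv2
from station import sensors,cams,order,manip
from scipy.spatial.transform import Rotation as R
def pic(n,f):
    im=cams.snapshot(n); cv2.imwrite('pics/'+f,im[:,:,::-1]); return im
def w(n,uv,z):
    m=cams.camera_model(n);K=np.array([[m['fx'],0,m['cx']],[0,m['fy'],m['cy']],[0,0,1.]])
    p=cv2.undistortPoints(np.array(uv,float).reshape(-1,1,2),K,np.array(m['distortion'],float))[:,0]
    E=np.array(m['extrinsics']);Rt=E[:3,:3].T;c=-Rt@E[:3,3]
    d=np.c_[p,np.ones(len(p))]@Rt.T
    return c+d*((z-c[2])/d[:,2])[:,None]
def px(n,P):
    m=cams.camera_model(n);K=np.array([[m['fx'],0,m['cx']],[0,m['fy'],m['cy']],[0,0,1.]])
    E=np.array(m['extrinsics'])
    return cv2.projectPoints(np.array(P,float).reshape(-1,1,3),cv2.Rodrigues(E[:3,:3])[0],E[:3,3],K,np.array(m['distortion'],float))[0][:,0]
E
python3 - <<'E'
from h import *
pic('top','t0.png');pic('side','s0.png');s=sensors.sense();print(s['t'],s['tcp_pos'],s['tool_rot'],manip.grasp_offset,s['finger_gap'])
for n in('top','side'):
    E=np.array(cams.camera_model(n)['extrinsics']);print(n,-E[:3,:3].T@E[:3,3],E[2,:3])
E
```

```text
pics
0.1 [ 0.21998799 -0.58432506  0.23041753] [ 9.83858922e-01  1.78943110e-01  2.21332798e-05 -9.92432366e-04] 0.0187 1.0049369196673126
top [ 3.39021634e-01 -2.80585425e-04  1.26047694e+00] [ 0.21740528 -0.01058286 -0.97602405]
side [0.55194648 0.92293791 0.693377  ] [ 0.03305857 -0.84358933 -0.5359703 ]
```

View pics/t0.png

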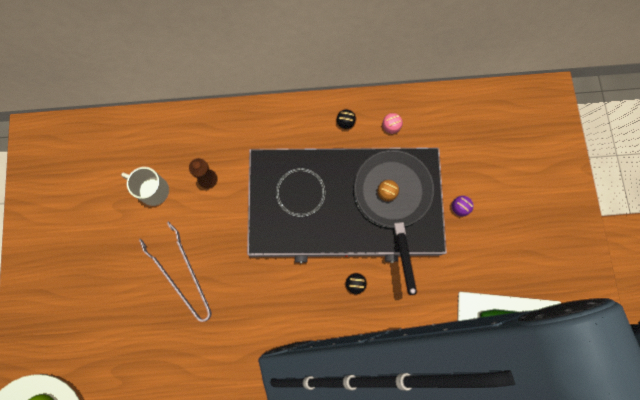

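View pics/s0.png

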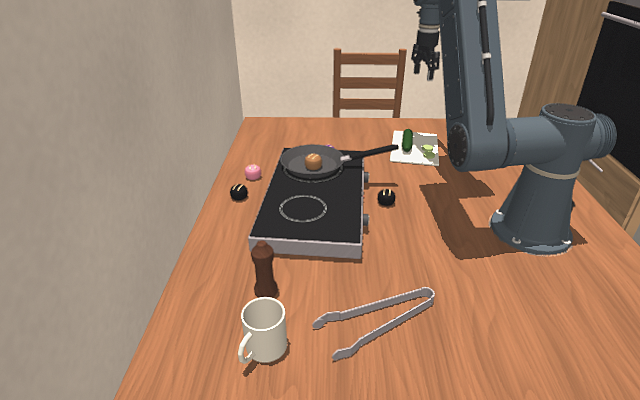

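Top view: large zone and pan lie at right (pan about (394,189), handle to (412,291)), and the roll is at (388,190). The small zone is at (301,192). The tongs have their bend at about (204,319) and jaws at (142,243) and (172,226). The mill and mug stand beyond the jaws, at about (205,178) and (150,187).

Run:
```python
from h import *
im=cv2.imread('pics/t0.png')
g=cv2.cvtColor(im,cv2.COLOR_BGR2GRAY).astype(int)
# small zone
ys,xs=np.mgrid[0:400,0:640]
def circ(P):
    A=np.c_[2*P[:,:2],np.ones(len(P))];s=np.linalg.lstsq(A,(P[:,:2]**2).sum(1),rcond=None)[0];return s[:2],np.sqrt(s[2]+s[0]**2+s[1]**2)
m=(g>70)&(xs>270)&(xs<332)&(ys>162)&(ys<222)
print('zone',circ(w('top',np.c_[xs[m],ys[m]],.06)))
# corners of hob
print('hob',w('top',[[250,149],[439,149],[443,252],[249,252]],.06))
print('rim',circ(w('top',[[355,190],[434,188],[393,150],[360,207],[428,207],[366,163],[422,162]],.09)))
print('hend',w('top',[[412,292]],.132),'hpt',w('top',[[401,236]],.099))
hsv=cv2.cvtColor(im,cv2.COLOR_BGR2HSV)
m=(hsv[...,1]>120)&(hsv[...,2]>80)&(xs>370)&(xs<410)&(ys>170)&(ys<210)
print('roll',xs[m].mean(),ys[m].mean(),np.ptp(xs[m]),np.ptp(ys[m]),w('top',[[xs[m].mean(),ys[m].mean()]],.088))
print('tongs',w('top',[[204,320],[142,242],[172,226],[147,252],[179,236]],.026))
# side view tongs, bend right end, jaw tips
c=cv2.resize(im[200:330,120:230],None,fx=5,fy=4.6*1,interpolation=cv2.INTER_CUBIC)
c2=cv2.resize(im[140:300,340:450],None,fx=3.7,fy=3.7,interpolation=cv2.INTER_CUBIC)
c=cv2.resize(im[210:330,130:220],None,fx=4.4,fy=4.4,interpolation=cv2.INTER_CUBIC)
o=np.zeros((592,800,3),np.uint8);o[:c.shape[0],:c.shape[1]]=c;o[:592,400:800]=cv2.resize(c2,(407,592))[:,:400];cv2.imwrite('pics/c0.png',o)
```

```text
zone (array([ 0.62145685, -0.00177681]), np.float64(0.060040161828218114))
hob [[ 0.74671945  0.12064002  0.06      ]
 [ 0.70686014 -0.37238055  0.06      ]
 [ 0.43903958 -0.34494241  0.06      ]
 [ 0.47751434  0.13760685  0.06      ]]
rim (array([ 0.6056774 , -0.23736942]), np.float64(0.09802867968869042))
hend [[ 0.34739148 -0.24024897  0.132     ]] hpt [[ 0.48249066 -0.23747924  0.099     ]]
roll 388.1524926686217 189.58944281524927 20 20 [[ 0.60272986 -0.22188557  0.088     ]]
tongs [[0.32082143 0.26273803 0.026     ]
 [0.52909235 0.4165322  0.026     ]
 [0.56485079 0.33807137 0.026     ]
 [0.50214745 0.40377315 0.026     ]
 [0.5371549  0.32041102 0.026     ]]
```

View pics/c0.png

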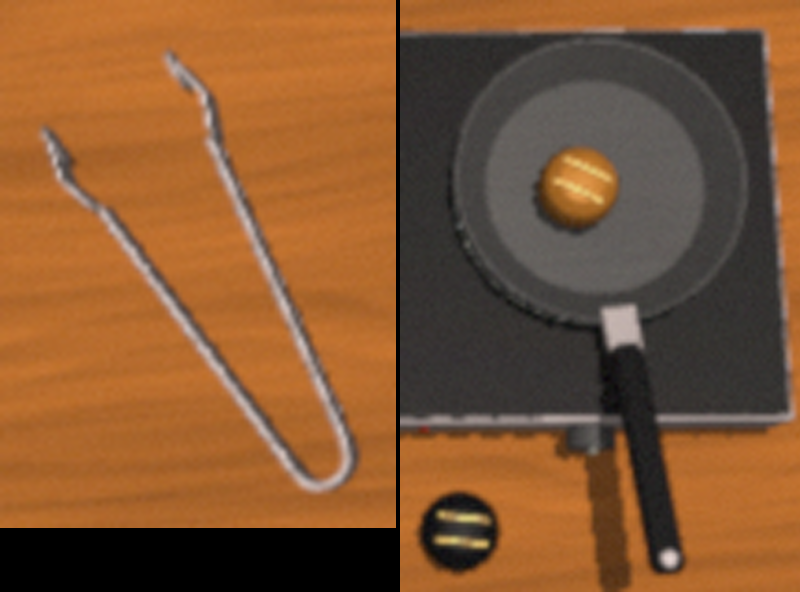

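move_arm(targets=[{"dx": 0.49, "dy": 0.69, "dz": -0.06, "rz": 0.267}, {"dx": 0.49, "dy": 0.69, "dz": -0.06, "rz": 0.267}, {"dx": 0.49, "dy": 0.69, "dz": -0.06, "rz": 0.267}, {"dx": 0.49, "dy": 0.69, "dz": -0.06, "rz": 0.267}, {"dx": 0.49, "dy": 0.69, "dz": -0.06, "rz": 0.267}, {"dx": 0.49, "dy": 0.69, "dz": -0.06, "rz": 0.267}, {"dx": 0.49, "dy": 0.69, "dz": -0.06, "rz": 0.267}, {"dx": 0.49, "dy": 0.69, "dz": -0.06, "rz": 0.267}, {"dx": 0.49, "dy": 0.69, "dz": -0.06, "rz": 0.267}, {"dx": 0.49, "dy": 0.69, "dz": -0.06, "rz": 0.267}], claw=100)

```text
schema error: expected keys dx, dy, dz, rx, ry, rz
```

move_arm(targets=[{"dx": 0.49, "dy": 0.69, "dz": -0.06, "rz": 0.267}, {"dx": 0.49, "dy": 0.69, "dz": -0.06, "rz": 0.267}, {"dx": 0.49, "dy": 0.69, "dz": -0.06, "rz": 0.267}, {"dx": 0.49, "dy": 0.69, "dz": -0.06, "rz": 0.267}, {"dx": 0.49, "dy": 0.69, "dz": -0.06, "rz": 0.267}, {"dx": 0.49, "dy": 0.69, "dz": -0.06, "rz": 0.267}, {"dx": 0.49, "dy": 0.69, "dz": -0.06, "rz": 0.267}, {"dx": 0.49, "dy": 0.69, "dz": -0.06, "rz": 0.267}, {"dx": 0.49, "dy": 0.69, "dz": -0.06, "rz": 0.267}, {"dx": 0.49, "dy": 0.69, "dz": -0.06, "rz": 0.267}])

```text
schema error: expected keys dx, dy, dz, rx, ry, rz
```

Run:
```python
from h import *
s=sensors.sense();r=R.from_quat(s['tool_rot']).as_matrix();print(s['t'],s['tcp_pos'],np.degrees(np.arctan2(r[1,1],r[0,1])),r[:,2],s['q'],s['finger_gap'])
P=w('top',[[140.2,239.1],[168.6,222.5],[202.7,321.4]],.02);print(P)
m=(P[0]+P[1])/2;d=m-P[2];print(np.linalg.norm(d),np.degrees(np.arctan2(d[1],d[0])),P[2]+.113*d/np.linalg.norm(d))
# side view check of tongs: project estimated points
print(px('side',[m*[1,1,0]+[0,0,.013],P[2]]),px('side',[[.606,-.237,.09],[.603,-.222,.083],[.347,-.24,.132]]))
```

```text
0.1 [ 0.21998799 -0.58432506  0.23041753] -69.38355754809245 [-3.11625817e-04  1.96074807e-03 -9.99998029e-01] [-1.38948049e+00  5.28405883e-01  1.43375490e+00  5.08596133e-05
  1.18141667e+00 -1.78527933e-01] 1.0049369196673126
[[0.53798741 0.42321238 0.02      ]
 [0.57594976 0.34845966 0.02      ]
 [0.31757717 0.26738914 0.02      ]]
0.2670915859559279 26.32543746811781 [0.41885789 0.31750116 0.02      ]
[[324.10811773 339.58917042]
 [434.60069115 295.15163688]] [[312.04443266 158.07089406]
 [312.8297843  162.32557311]
 [396.46116384 146.454761  ]]
```

move_arm(targets=[{"dx": 0.49, "dy": 0.69, "dz": -0.06, "rx": 0, "ry": 0, "rz": 0.267}, {"dx": 0.49, "dy": 0.69, "dz": -0.06, "rx": 0, "ry": 0, "rz": 0.267}, {"dx": 0.49, "dy": 0.69, "dz": -0.06, "rx": 0, "ry": 0, "rz": 0.267}, {"dx": 0.49, "dy": 0.69, "dz": -0.06, "rx": 0, "ry": 0, "rz": 0.267}, {"dx": 0.49, "dy": 0.69, "dz": -0.06, "rx": 0, "ry": 0, "rz": 0.267}, {"dx": 0.49, "dy": 0.69, "dz": -0.06, "rx": 0, "ry": 0, "rz": 0.267}, {"dx": 0.49, "dy": 0.69, "dz": -0.06, "rx": 0, "ry": 0, "rz": 0.267}, {"dx": 0.49, "dy": 0.69, "dz": -0.06, "rx": 0, "ry": 0, "rz": 0.267}, {"dx": 0.49, "dy": 0.69, "dz": -0.06, "rx": 0, "ry": 0, "rz": 0.267}, {"dx": 0.49, "dy": 0.69, "dz": -0.06, "rx": 0, "ry": 0, "rz": 0.267}], claw=100)

```text
t: 1.35
tcp_pos: [0.3428, -0.4115, 0.2159]
tool_rot: [0.636, 0.772, 0.0, -0.0]
force: [0.2, -0.4, -0.5]
finger_gap: 1.003
gripper_force: 0.0
```

move_arm(targets=[{"dx": 0.49, "dy": 0.69, "dz": -0.06, "rx": 0, "ry": 0, "rz": 0.267}, {"dx": 0.49, "dy": 0.69, "dz": -0.06, "rx": 0, "ry": 0, "rz": 0.267}, {"dx": 0.49, "dy": 0.69, "dz": -0.06, "rx": 0, "ry": 0, "rz": 0.267}, {"dx": 0.49, "dy": 0.69, "dz": -0.06, "rx": 0, "ry": 0, "rz": 0.267}, {"dx": 0.49, "dy": 0.69, "dz": -0.06, "rx": 0, "ry": 0, "rz": 0.267}, {"dx": 0.49, "dy": 0.69, "dz": -0.06, "rx": 0, "ry": 0, "rz": 0.267}, {"dx": 0.49, "dy": 0.69, "dz": -0.06, "rx": 0, "ry": 0, "rz": 0.267}, {"dx": 0.49, "dy": 0.69, "dz": -0.06, "rx": 0, "ry": 0, "rz": 0.267}, {"dx": 0.49, "dy": 0.69, "dz": -0.06, "rx": 0, "ry": 0, "rz": 0.267}, {"dx": 0.49, "dy": 0.69, "dz": -0.06, "rx": 0, "ry": 0, "rz": 0.267}])

```text
t: 2.6
tcp_pos: [0.4652, -0.2391, 0.2009]
tool_rot: [-0.009, 1.0, 0.0, -0.0]
force: [-0.7, -0.7, -0.7]
finger_gap: 1.004
gripper_force: 0.0
```

Run:
```python
from h import *
s=sensors.sense();r=R.from_quat(s['tool_rot']).as_matrix();print(s['t'],s['tcp_pos'],np.degrees(np.arctan2(r[1,1],r[0,1])),r[:,2],s['q'],s['finger_gap'])
```

```text
2.6 [ 0.46519243 -0.23913875  0.20091641] 91.07823711276508 [-6.88442695e-04  5.85846773e-04 -9.99999591e-01] [-6.88683011e-01  4.32795182e-01  1.71900873e+00  1.76983382e-05
  9.90692597e-01 -2.27830804e+00] 1.0040163612185038
```

move_arm(targets=[{"dx": 0, "dy": 0, "dz": -0.61, "rx": 0, "ry": 0, "rz": 0}, {"dx": 0, "dy": 0, "dz": -0.61, "rx": 0, "ry": 0, "rz": 0}, {"dx": 0, "dy": 0, "dz": -0.61, "rx": 0, "ry": 0, "rz": 0}, {"dx": 0, "dy": 0, "dz": -0.61, "rx": 0, "ry": 0, "rz": 0}, {"dx": 0, "dy": 0, "dz": -0.61, "rx": 0, "ry": 0, "rz": 0}, {"dx": 0, "dy": 0, "dz": -0.61, "rx": 0, "ry": 0, "rz": 0}, {"dx": 0, "dy": 0, "dz": -0.61, "rx": 0, "ry": 0, "rz": 0}, {"dx": 0, "dy": 0, "dz": -0.61, "rx": 0, "ry": 0, "rz": 0}, {"dx": 0, "dy": 0, "dz": 0, "rx": 0, "ry": 0, "rz": 0}, {"dx": 0, "dy": 0, "dz": 0, "rx": 0, "ry": 0, "rz": 0}])

```text
t: 3.85
tcp_pos: [0.4653, -0.2401, 0.0794]
tool_rot: [-0.007, 1.0, -0.0, 0.0]
force: [0.9, 0.9, -0.3]
finger_gap: 0.998
gripper_force: 0.0
```

move_arm(targets=[{"dx": 0, "dy": 0, "dz": 0, "rx": 0, "ry": 0, "rz": 0}, {"dx": 0, "dy": 0, "dz": 0, "rx": 0, "ry": 0, "rz": 0}, {"dx": 0, "dy": 0, "dz": 0, "rx": 0, "ry": 0, "rz": 0}, {"dx": 0, "dy": 0, "dz": 0, "rx": 0, "ry": 0, "rz": 0}, {"dx": 0, "dy": 0, "dz": 0, "rx": 0, "ry": 0, "rz": 0}, {"dx": 0, "dy": 0, "dz": 0, "rx": 0, "ry": 0, "rz": 0}, {"dx": 0, "dy": 0, "dz": 0, "rx": 0, "ry": 0, "rz": 0}, {"dx": 0, "dy": 0, "dz": 0, "rx": 0, "ry": 0, "rz": 0}, {"dx": 0, "dy": 0, "dz": 0, "rx": 0, "ry": 0, "rz": 0}, {"dx": 0, "dy": 0, "dz": 0, "rx": 0, "ry": 0, "rz": 0}], claw=0, newtons=50)

```text
t: 5.1
tcp_pos: [0.4651, -0.2399, 0.0796]
tool_rot: [-0.007, 1.0, -0.0, 0.0]
force: [0.3, 0.9, 5.5]
finger_gap: 0.246
gripper_force: 53.3
```

move_arm(targets=[{"dx": 0.03, "dy": 0.16, "dz": 0.02, "rx": 0, "ry": 0, "rz": 0}, {"dx": 0.03, "dy": 0.32, "dz": 0, "rx": 0, "ry": 0, "rz": 0}, {"dx": 0.03, "dy": 0.48, "dz": 0, "rx": 0, "ry": 0, "rz": 0}, {"dx": 0.03, "dy": 0.48, "dz": 0, "rx": 0, "ry": 0, "rz": 0}, {"dx": 0.03, "dy": 0.48, "dz": 0, "rx": 0, "ry": 0, "rz": 0}, {"dx": 0.03, "dy": 0.48, "dz": 0, "rx": 0, "ry": 0, "rz": 0}, {"dx": 0.03, "dy": 0.48, "dz": 0, "rx": 0, "ry": 0, "rz": 0}, {"dx": 0.03, "dy": 0.48, "dz": 0, "rx": 0, "ry": 0, "rz": 0}, {"dx": 0.03, "dy": 0.48, "dz": 0, "rx": 0, "ry": 0, "rz": 0}, {"dx": 0.03, "dy": 0.48, "dz": 0, "rx": 0, "ry": 0, "rz": 0}])

```text
t: 6.35
tcp_pos: [0.4725, -0.131, 0.0797]
tool_rot: [-0.007, 1.0, 0.0, -0.0]
force: [0.2, -0.7, -1.9]
finger_gap: 0.25
gripper_force: 52.5
```

move_arm(targets=[{"dx": 0.03, "dy": 0.48, "dz": 0, "rx": 0, "ry": 0, "rz": 0}, {"dx": 0.03, "dy": 0.48, "dz": 0, "rx": 0, "ry": 0, "rz": 0}, {"dx": 0.03, "dy": 0.48, "dz": 0, "rx": 0, "ry": 0, "rz": 0}, {"dx": 0.03, "dy": 0.48, "dz": 0, "rx": 0, "ry": 0, "rz": 0}, {"dx": 0.03, "dy": 0.48, "dz": 0, "rx": 0, "ry": 0, "rz": 0}, {"dx": 0.03, "dy": 0.48, "dz": 0, "rx": 0, "ry": 0, "rz": 0}, {"dx": 0.03, "dy": 0.48, "dz": 0, "rx": 0, "ry": 0, "rz": 0}, {"dx": 0.03, "dy": 0.48, "dz": 0, "rx": 0, "ry": 0, "rz": 0}, {"dx": 0.03, "dy": 0.32, "dz": 0, "rx": 0, "ry": 0, "rz": 0}, {"dx": 0.03, "dy": 0.16, "dz": 0, "rx": 0, "ry": 0, "rz": 0}])

```text
t: 7.6
tcp_pos: [0.4799, -0.0233, 0.0798]
tool_rot: [-0.007, 1.0, 0.0, -0.0]
force: [-0.2, -0.4, -2.0]
finger_gap: 0.248
gripper_force: 52.4
```

Run:
```python
from h import *
im=pic('top','t1.png');s=pic('side','s1.png')
o=np.hstack([cv2.resize(im[120:300,220:400],(400,400)),cv2.resize(s[130:290,220:420],(400,320)).repeat(1,0) if 0 else cv2.resize(s[110:290,220:400],(400,400))])
cv2.imwrite('pics/c1.png',o[:,:,::-1]);print(sensors.sense()['tcp_pos'])
```

```text
[ 0.48004409 -0.02349614  0.07978767]
```

View pics/c1.png

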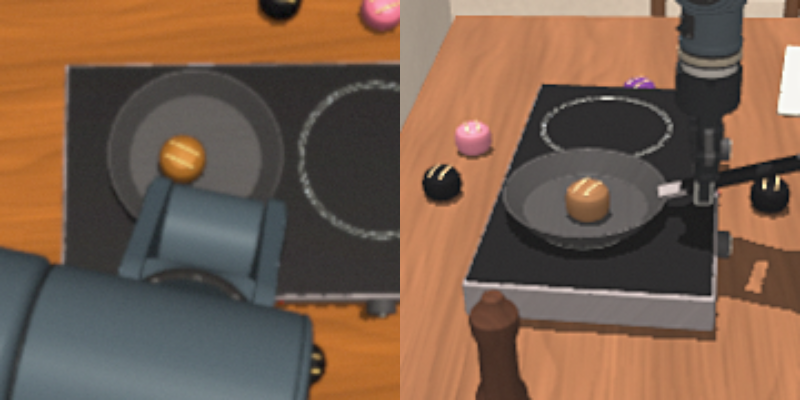

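The top crop shows the pan's rim from x=108 to x=283 (crop pixels), with its top at y=70, and the roll still in it at (182,158). The side crop shows the pan level and held by the handle.

Run:
```python
from h import *
c=np.array([[108,150],[283,155],[195,70],[133,92],[257,92]])/2.2222+[220,120]
P=w('top',c,.09)
A=np.c_[2*P[:,:2],np.ones(5)];s=np.linalg.lstsq(A,(P[:,:2]**2).sum(1),rcond=None)[0];print('pan',s[:2],np.sqrt(s[2]+s[0]**2+s[1]**2))
im=cv2.imread('pics/t1.png');hsv=cv2.cvtColor(im,cv2.COLOR_BGR2HSV);ys,xs=np.mgrid[0:400,0:640]
m=(hsv[...,1]>120)&(hsv[...,2]>80)&(xs>285)&(xs<320)&(ys>172)&(ys<208)
print('roll',w('top',[[xs[m].mean(),ys[m].mean()]],.088))
```

```text
pan [ 0.62096448 -0.02145159] 0.09903550699561213
roll [[ 0.61706821 -0.0055013   0.088     ]]
```

move_arm(targets=[{"dx": 0, "dy": 0.05, "dz": 0, "rx": 0, "ry": 0, "rz": 0}, {"dx": 0, "dy": 0.1, "dz": 0, "rx": 0, "ry": 0, "rz": 0}, {"dx": 0, "dy": 0.12, "dz": 0, "rx": 0, "ry": 0, "rz": 0}, {"dx": 0, "dy": 0.12, "dz": 0, "rx": 0, "ry": 0, "rz": 0}, {"dx": 0, "dy": 0.12, "dz": 0, "rx": 0, "ry": 0, "rz": 0}, {"dx": 0, "dy": 0.12, "dz": 0, "rx": 0, "ry": 0, "rz": 0}, {"dx": 0, "dy": 0.1, "dz": 0, "rx": 0, "ry": 0, "rz": 0}, {"dx": 0, "dy": 0.05, "dz": 0, "rx": 0, "ry": 0, "rz": 0}, {"dx": 0, "dy": 0, "dz": 0, "rx": 0, "ry": 0, "rz": 0}, {"dx": 0, "dy": 0, "dz": 0, "rx": 0, "ry": 0, "rz": 0}])

```text
t: 8.95
tcp_pos: [0.48, -0.0044, 0.0798]
tool_rot: [-0.007, 1.0, 0.0, -0.0]
force: [-0.0, -0.8, -2.9]
finger_gap: 0.25
gripper_force: 52.4
```

move_arm(targets=[{"dx": 0, "dy": 0, "dz": 0, "rx": 0, "ry": 0, "rz": 0}, {"dx": 0, "dy": 0, "dz": 0, "rx": 0, "ry": 0, "rz": 0}, {"dx": 0, "dy": 0, "dz": 0, "rx": 0, "ry": 0, "rz": 0}, {"dx": 0, "dy": 0, "dz": 0, "rx": 0, "ry": 0, "rz": 0}, {"dx": 0, "dy": 0, "dz": 0, "rx": 0, "ry": 0, "rz": 0}, {"dx": 0, "dy": 0, "dz": 0, "rx": 0, "ry": 0, "rz": 0}, {"dx": 0, "dy": 0, "dz": 0, "rx": 0, "ry": 0, "rz": 0}, {"dx": 0, "dy": 0, "dz": 0, "rx": 0, "ry": 0, "rz": 0}, {"dx": 0, "dy": 0, "dz": 0.2, "rx": 0, "ry": 0, "rz": 0}, {"dx": 0, "dy": 0, "dz": 0.4, "rx": 0, "ry": 0, "rz": 0}], claw=100)

```text
t: 10.2
tcp_pos: [0.4798, -0.0044, 0.0951]
tool_rot: [-0.007, 1.0, 0.0, -0.0]
force: [-0.4, -0.7, -0.4]
finger_gap: 0.998
gripper_force: 0.0
```

move_arm(targets=[{"dx": 0, "dy": 0, "dz": 0.84, "rx": 0, "ry": 0, "rz": 0}, {"dx": 0, "dy": 0, "dz": 0.84, "rx": 0, "ry": 0, "rz": 0}, {"dx": 0, "dy": 0, "dz": 0.84, "rx": 0, "ry": 0, "rz": 0}, {"dx": 0, "dy": 0, "dz": 0.84, "rx": 0, "ry": 0, "rz": 0}, {"dx": -0.163, "dy": 0.86, "dz": 0, "rx": 0, "ry": 0, "rz": 0.057}, {"dx": -0.163, "dy": 0.86, "dz": 0, "rx": 0, "ry": 0, "rz": 0.057}, {"dx": -0.163, "dy": 0.86, "dz": 0, "rx": 0, "ry": 0, "rz": 0.057}, {"dx": -0.163, "dy": 0.86, "dz": 0, "rx": 0, "ry": 0, "rz": 0.057}, {"dx": -0.163, "dy": 0.86, "dz": 0, "rx": 0, "ry": 0, "rz": 0.057}, {"dx": -0.163, "dy": 0.86, "dz": 0, "rx": 0, "ry": 0, "rz": 0.057}])

```text
t: 11.45
tcp_pos: [0.4555, 0.1253, 0.1796]
tool_rot: [-0.097, 0.995, -0.0, 0.0]
force: [1.4, -0.1, -0.2]
finger_gap: 1.001
gripper_force: 0.0
```

move_arm(targets=[{"dx": -0.163, "dy": 0.86, "dz": 0, "rx": 0, "ry": 0, "rz": 0.057}, {"dx": -0.163, "dy": 0.86, "dz": 0, "rx": 0, "ry": 0, "rz": 0.057}, {"dx": -0.163, "dy": 0.86, "dz": 0, "rx": 0, "ry": 0, "rz": 0.057}, {"dx": -0.163, "dy": 0.86, "dz": 0, "rx": 0, "ry": 0, "rz": 0.057}, {"dx": -0.163, "dy": 0.86, "dz": 0, "rx": 0, "ry": 0, "rz": 0.057}, {"dx": -0.163, "dy": 0.86, "dz": 0, "rx": 0, "ry": 0, "rz": 0.057}, {"dx": -0.163, "dy": 0.86, "dz": 0, "rx": 0, "ry": 0, "rz": 0.057}, {"dx": -0.163, "dy": 0.86, "dz": 0, "rx": 0, "ry": 0, "rz": 0.057}, {"dx": -0.163, "dy": 0.86, "dz": 0, "rx": 0, "ry": 0, "rz": 0.057}, {"dx": 0, "dy": 0, "dz": -0.8, "rx": 0, "ry": 0, "rz": 0}])

```text
t: 12.7
tcp_pos: [0.4199, 0.3201, 0.1607]
tool_rot: [-0.23, 0.973, 0.001, 0.003]
force: [0.5, 0.1, -1.7]
finger_gap: 1.004
gripper_force: 0.0
```

Run:
```python
from h import *
t=pic('top','t2.png');s=pic('side','s2.png')
o=np.hstack([cv2.resize(t[120:320,200:400],(400,400)),cv2.resize(s[230:390,280:480],(400,400))])
cv2.imwrite('pics/c2.png',o[:,:,::-1]);q=sensors.sense();r=R.from_quat(q['tool_rot']).as_matrix();print(q['tcp_pos'],np.degrees(np.arctan2(r[1,1],r[0,1])),q['q'])
```

```text
[0.41749235 0.31783365 0.15805926] 116.51544549973957 [ 4.37550683e-01  4.99677467e-01  1.75340961e+00 -4.12417769e-05
  8.91751906e-01 -1.59600160e+00]
```

View pics/c2.png

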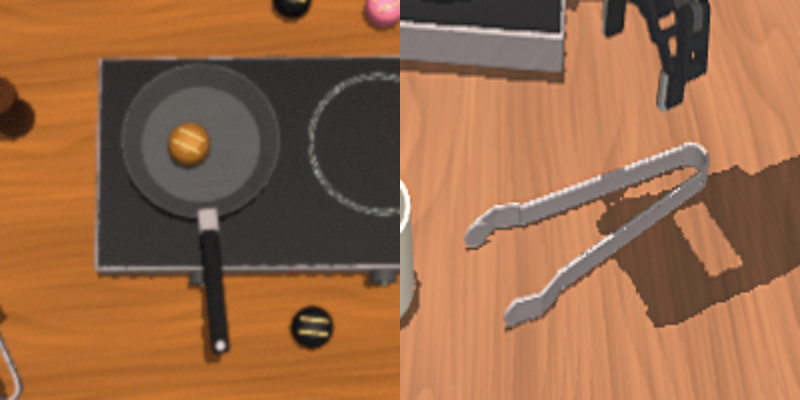

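The top crop shows the pan over the small zone (rim x 121–280, top y 64), with the roll at (189,145) inside it. The side crop shows the tongs undisturbed: jaws at (475,240) and (512,322), bend at (706,155).

Run:
```python
from h import *
P=w('side',np.array([[37.5,96],[55,129],[153,64]])+[280,230],.013)
m=(P[0]+P[1])/2;d=m-P[2];print(P,np.linalg.norm(d),np.degrees(np.arctan2(d[1],d[0])),P[2]+.113*d/np.linalg.norm(d))
c=np.array([[121,140],[280,140],[200,64],[144,85],[258,88]])/2+[200,120]
P=w('top',c,.09)
A=np.c_[2*P[:,:2],np.ones(5)];s=np.linalg.lstsq(A,(P[:,:2]**2).sum(1),rcond=None)[0];print('pan',s[:2],np.sqrt(s[2]+s[0]**2+s[1]**2))
print('hend',w('top',[[309.5,293]],.132))
im=cv2.imread('pics/t2.png');hsv=cv2.cvtColor(im,cv2.COLOR_BGR2HSV);ys,xs=np.mgrid[0:400,0:640]
m=(hsv[...,1]>120)&(hsv[...,2]>80)&(xs>277)&(xs<312)&(ys>172)&(ys<208)
print('roll top',w('top',[[xs[m].mean(),ys[m].mean()]],.088))
im=cv2.imread('pics/s2.png');hsv=cv2.cvtColor(im,cv2.COLOR_BGR2HSV)
r=px('side',[[.619,.013,.086]])[0];m=(hsv[...,1]>100)&(hsv[...,2]>80)&(abs(xs-r[0])<18)&(abs(ys-r[1])<18)
print('roll side',r,xs[m].mean(),ys[m].mean(),w('side',[[xs[m].mean(),ys[m].mean()]],.086))
```

```text
[[0.57102155 0.35260334 0.013     ]
 [0.53567482 0.42970562 0.013     ]
 [0.31799785 0.25716968 0.013     ]] 0.2708167433002649 29.65283146517028 [0.41619927 0.31307569 0.013     ]
pan [ 0.61943774 -0.00161795] 0.09966896516089373
hend [[ 0.36383634 -0.00471433  0.132     ]]
roll top [[0.61703826 0.01337081 0.088     ]]
roll side [303.13836436 203.43810308] 303.68333333333334 204.09333333333333 [[0.61738846 0.01605003 0.086     ]]
```

move_arm(targets=[{"dx": -0.04, "dy": -0.08, "dz": -0.8, "rx": 0, "ry": 0, "rz": 0.043}, {"dx": 0, "dy": 0, "dz": -0.8, "rx": 0, "ry": 0, "rz": 0}, {"dx": 0, "dy": 0, "dz": -0.8, "rx": 0, "ry": 0, "rz": 0}, {"dx": 0, "dy": 0, "dz": -0.8, "rx": 0, "ry": 0, "rz": 0}, {"dx": 0, "dy": 0, "dz": -0.8, "rx": 0, "ry": 0, "rz": 0}, {"dx": 0, "dy": 0, "dz": -0.8, "rx": 0, "ry": 0, "rz": 0}, {"dx": 0, "dy": 0, "dz": -0.7, "rx": 0, "ry": 0, "rz": 0}, {"dx": 0, "dy": 0, "dz": -0.4, "rx": 0, "ry": 0, "rz": 0}, {"dx": 0, "dy": 0, "dz": -0.3, "rx": 0, "ry": 0, "rz": 0}, {"dx": 0, "dy": 0, "dz": 0, "rx": 0, "ry": 0, "rz": 0}])

```text
t: 14.05
tcp_pos: [0.418, 0.316, 0.0038]
tool_rot: [-0.24, 0.971, -0.0, -0.0]
force: [0.4, -0.6, 0.3]
finger_gap: 1.001
gripper_force: 0.0
```

move_arm(targets=[{"dx": 0, "dy": 0, "dz": 0, "rx": 0, "ry": 0, "rz": 0}, {"dx": 0, "dy": 0, "dz": 0, "rx": 0, "ry": 0, "rz": 0}, {"dx": 0, "dy": 0, "dz": 0, "rx": 0, "ry": 0, "rz": 0}, {"dx": 0, "dy": 0, "dz": 0, "rx": 0, "ry": 0, "rz": 0}, {"dx": 0, "dy": 0, "dz": 0, "rx": 0, "ry": 0, "rz": 0}, {"dx": 0, "dy": 0, "dz": 0, "rx": 0, "ry": 0, "rz": 0}, {"dx": 0, "dy": 0, "dz": 0, "rx": 0, "ry": 0, "rz": 0}, {"dx": 0, "dy": 0, "dz": 0, "rx": 0, "ry": 0, "rz": 0}, {"dx": 0, "dy": 0, "dz": 0, "rx": 0, "ry": 0, "rz": 0}, {"dx": 0, "dy": 0, "dz": 0, "rx": 0, "ry": 0, "rz": 0}], claw=64, newtons=20)

```text
t: 15.3
tcp_pos: [0.4185, 0.3163, 0.0046]
tool_rot: [-0.24, 0.971, 0.0, 0.001]
force: [0.1, -0.5, 6.1]
finger_gap: 0.638
gripper_force: 4.4
```

move_arm(targets=[{"dx": 0, "dy": 0, "dz": 0.1, "rx": 0, "ry": 0, "rz": 0}, {"dx": 0, "dy": 0, "dz": 0.3, "rx": 0, "ry": 0, "rz": 0}, {"dx": 0, "dy": 0, "dz": 0.5, "rx": 0, "ry": 0, "rz": 0}, {"dx": 0, "dy": 0, "dz": 0.7, "rx": 0, "ry": 0, "rz": 0}, {"dx": 0, "dy": 0, "dz": 0.8, "rx": 0, "ry": 0, "rz": 0}, {"dx": 0, "dy": 0, "dz": 0.8, "rx": 0, "ry": 0, "rz": 0}, {"dx": 0, "dy": 0, "dz": 0.6, "rx": 0, "ry": 0, "rz": 0}, {"dx": 0, "dy": 0, "dz": 0.4, "rx": 0, "ry": 0, "rz": 0}, {"dx": 0, "dy": 0, "dz": 0.2, "rx": 0, "ry": 0, "rz": 0}, {"dx": 0, "dy": 0, "dz": 0, "rx": 0, "ry": 0, "rz": 0}])

```text
t: 16.55
tcp_pos: [0.4179, 0.316, 0.1139]
tool_rot: [-0.24, 0.971, -0.0, -0.0]
force: [-0.8, -0.4, -1.5]
finger_gap: 0.648
gripper_force: 2.8
```

Run:
```python
from h import *
t=pic('top','t3.png');s=pic('side','s3.png')
o=np.hstack([cv2.resize(t[160:360,110:310],(400,400)),cv2.resize(s[180:380,280:480],(400,400))])
cv2.imwrite('pics/c3.png',o[:,:,::-1]);q=sensors.sense();r=R.from_quat(q['tool_rot']).as_matrix();print(q['tcp_pos'],np.degrees(np.arctan2(r[1,1],r[0,1])),q['finger_gap'],q['gripper_force'])
```

```text
[0.41756697 0.31585121 0.11332381] 117.75234010222832 0.6406760352551598 2.8236092523366096
```

View pics/c3.png

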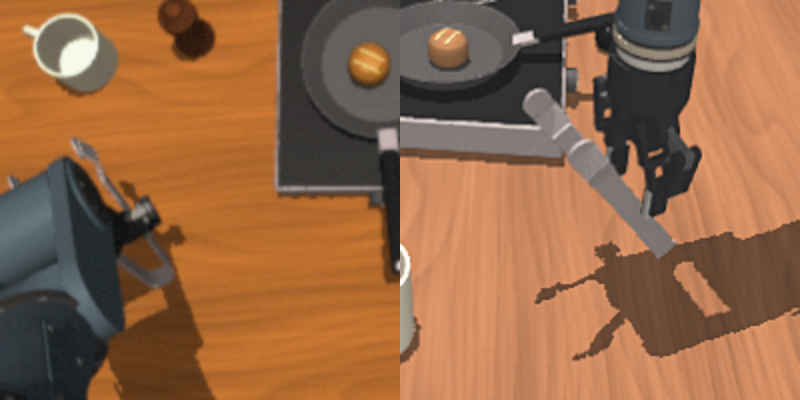

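The side crop shows the tongs pitched in the grip, jaw end at (540,103) and bend at (660,245). In the top crop one jaw tip is at (78,145) and the bend at (165,280). I'll triangulate these points.

```bash
cat >> h.py <<'E'
def tri(a,b):
    from scipy.optimize import least_squares as L
    f=lambda X:np.r_[px('top',[X])[0]-a,px('side',[X])[0]-b]
    r=L(f,[.5,.2,.1]);return r.x,np.abs(r.fun).max()
E
python3 - <<'E'
from h import *
o=np.array
B=tri(o([193,301]),o([410,302]));print('bend',B)
print('jawR?',tri(o([148,231]),o([349,231])))
print('jawL?',tri(o([116,251]),o([349,231])))
q=sensors.sense();print(px('side',[q['tcp_pos']]),px('top',[q['tcp_pos']]))
E
```

```text
bend (array([0.37249393, 0.28949212, 0.02056757]), np.float64(1.2098360826271914))
jawR? (array([0.51661401, 0.33100126, 0.24124465]), np.float64(0.967627914361799))
jawL? (array([0.50227691, 0.38311559, 0.27722804]), np.float64(12.75323920754991))
[[395.87777508 278.7126546 ]] [[172.3281467  280.87838354]]
```

move_arm(targets=[{"dx": 0, "dy": 0, "dz": -0.44, "rx": 0, "ry": 0, "rz": 0}, {"dx": 0, "dy": 0, "dz": -0.44, "rx": 0, "ry": 0, "rz": 0}, {"dx": 0, "dy": 0, "dz": -0.44, "rx": 0, "ry": 0, "rz": 0}, {"dx": 0, "dy": 0, "dz": -0.44, "rx": 0, "ry": 0, "rz": 0}, {"dx": 0, "dy": 0, "dz": -0.44, "rx": 0, "ry": 0, "rz": 0}, {"dx": 0, "dy": 0, "dz": -0.44, "rx": 0, "ry": 0, "rz": 0}, {"dx": 0, "dy": 0, "dz": -0.44, "rx": 0, "ry": 0, "rz": 0}, {"dx": 0, "dy": 0, "dz": -0.44, "rx": 0, "ry": 0, "rz": 0}, {"dx": 0, "dy": 0, "dz": -0.44, "rx": 0, "ry": 0, "rz": 0}, {"dx": 0, "dy": 0, "dz": -0.3, "rx": 0, "ry": 0, "rz": 0}])

```text
t: 17.9
tcp_pos: [0.4178, 0.316, 0.0065]
tool_rot: [-0.24, 0.971, -0.0, -0.0]
force: [0.1, 0.4, 0.0]
finger_gap: 0.639
gripper_force: 0.0
```

move_arm(targets=[{"dx": 0, "dy": 0, "dz": 0, "rx": 0, "ry": 0, "rz": 0}, {"dx": 0, "dy": 0, "dz": 0, "rx": 0, "ry": 0, "rz": 0}, {"dx": 0, "dy": 0, "dz": 0, "rx": 0, "ry": 0, "rz": 0}, {"dx": 0, "dy": 0, "dz": 0, "rx": 0, "ry": 0, "rz": 0}, {"dx": 0, "dy": 0, "dz": 0, "rx": 0, "ry": 0, "rz": 0}, {"dx": 0, "dy": 0, "dz": 0, "rx": 0, "ry": 0, "rz": 0}, {"dx": 0, "dy": 0, "dz": 0, "rx": 0, "ry": 0, "rz": 0}, {"dx": 0, "dy": 0, "dz": 0, "rx": 0, "ry": 0, "rz": 0}, {"dx": 0, "dy": 0, "dz": 0, "rx": 0, "ry": 0, "rz": 0}, {"dx": 0, "dy": 0, "dz": 0, "rx": 0, "ry": 0, "rz": 0}], claw=85)

```text
t: 19.15
tcp_pos: [0.4179, 0.3161, 0.0073]
tool_rot: [-0.24, 0.971, -0.0, -0.0]
force: [0.4, -0.5, -0.5]
finger_gap: 0.852
gripper_force: 0.0
```

Run:
```python
from h import *
t=pic('top','t4.png');s=pic('side','s4.png')
o=np.hstack([cv2.resize(t[200:360,110:270],(400,400),interpolation=cv2.INTER_CUBIC),cv2.resize(s[220:380,300:460],(400,400),interpolation=cv2.INTER_CUBIC)])
cv2.imwrite('pics/c4.png',o[:,:,::-1]);q=sensors.sense();print(q['tcp_pos'],q['force'])
```

```text
[0.41794908 0.31605969 0.0072987 ] [ 0.74563045  0.27394673 -0.45412851]
```

View pics/c4.png

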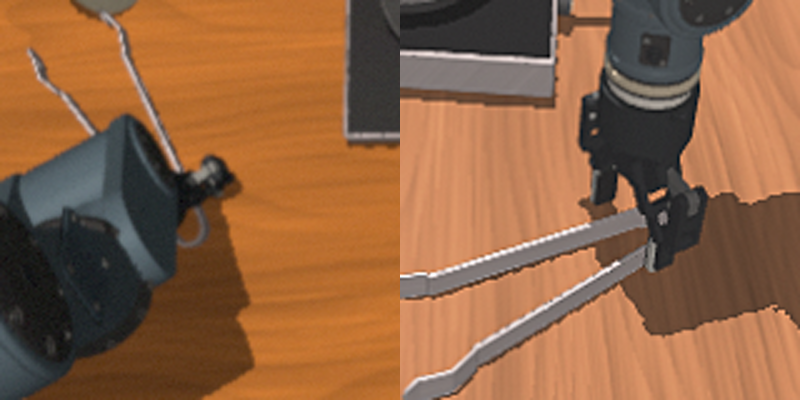

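The tongs lie flat again but shifted forward. In the top crop the jaw tips are at (32,50) and (107,15), near the mug, and the bend is at (195,245).

Run:
```python
from h import *
o=np.array
P=w('top',o([[32,50],[107,15],[196,246]])/2.5+[110,200],.02);m=(P[0]+P[1])/2;d=m-P[2];u=d/np.linalg.norm(d)
print(P,np.linalg.norm(d),np.degrees(np.arctan2(d[1],d[0])))
print('from bend',P[2]+.113*u,'from tips',m-.160*u,'TCP at',(sensors.sense()['tcp_pos']-P[2])@u)
im=cv2.imread('pics/t4.png');print('mug base?',w('top',[[150,196]],0.))
```

```text
[[0.59219807 0.46880519 0.02      ]
 [0.62351011 0.38948923 0.02      ]
 [0.37690643 0.3017067  0.02      ]] 0.26377623672598166 28.890595322516457
from bend [0.47584288 0.35630137 0.02      ] from tips [0.46776707 0.35184502 0.02      ] TCP at 0.04286912355144314
mug base? [[0.65629699 0.40307133 0.        ]]
```

move_arm(targets=[{"dx": 0, "dy": 0, "dz": 0, "rx": 0, "ry": 0, "rz": 0}, {"dx": 0, "dy": 0, "dz": 0, "rx": 0, "ry": 0, "rz": 0}, {"dx": 0.298, "dy": 0.22, "dz": 0, "rx": 0, "ry": 0, "rz": 0.006}, {"dx": 0.298, "dy": 0.22, "dz": 0, "rx": 0, "ry": 0, "rz": 0.006}, {"dx": 0.298, "dy": 0.22, "dz": 0, "rx": 0, "ry": 0, "rz": 0.006}, {"dx": 0.298, "dy": 0.22, "dz": 0, "rx": 0, "ry": 0, "rz": 0.006}, {"dx": 0.298, "dy": 0.22, "dz": 0, "rx": 0, "ry": 0, "rz": 0.006}, {"dx": 0.298, "dy": 0.22, "dz": 0, "rx": 0, "ry": 0, "rz": 0.006}, {"dx": 0, "dy": 0, "dz": -0.13, "rx": 0, "ry": 0, "rz": 0}, {"dx": 0, "dy": 0, "dz": 0, "rx": 0, "ry": 0, "rz": 0}], claw=100)

```text
t: 20.5
tcp_pos: [0.4619, 0.3487, 0.0036]
tool_rot: [-0.249, 0.969, -0.0, -0.001]
force: [-0.5, 0.7, 0.7]
finger_gap: 1.002
gripper_force: 0.0
```

Run:
```python
from h import *
t=pic('top','t5.png');s=pic('side','s5.png')
o=np.hstack([cv2.resize(t[170:330,100:260],(400,400),interpolation=cv2.INTER_CUBIC),cv2.resize(s[220:380,260:420],(400,400),interpolation=cv2.INTER_CUBIC)])
cv2.imwrite('pics/c5.png',o[:,:,::-1]);q=sensors.sense();print(q['tcp_pos'],q['force'])
a=cv2.cvtColor(cv2.imread('pics/t0.png'),6)[160:200,115:175];b=cv2.cvtColor(cv2.imread('pics/t5.png'),6)[160:200,115:175]
print('mug shift',cv2.phaseCorrelate(a.astype(np.float32),b.astype(np.float32)))
```

```text
[0.46197933 0.34870213 0.00379886] [0.56978477 0.25861347 0.41226283]
mug shift ((-0.07938595976181517, -0.3508463733471814), 0.9586370507876079)
```

View pics/c5.png

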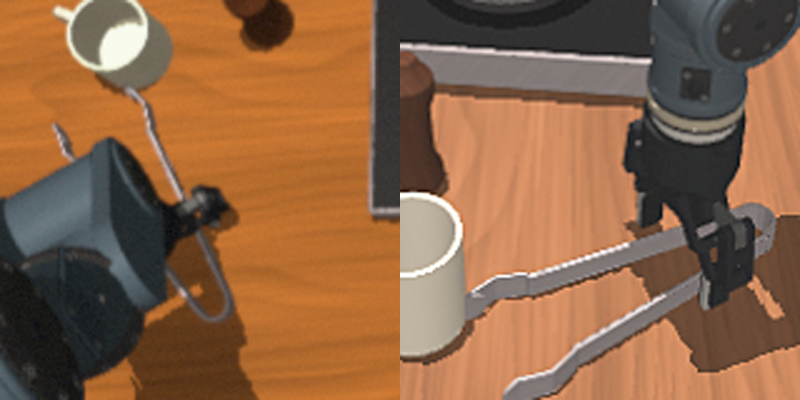

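Mug unmoved (shift under 0.4 px). The tongs lie straddled by the open fingers, with the bend at (217,320) in the top crop. Close on them now.

move_arm(targets=[{"dx": 0, "dy": 0, "dz": 0, "rx": 0, "ry": 0, "rz": 0}, {"dx": 0, "dy": 0, "dz": 0, "rx": 0, "ry": 0, "rz": 0}, {"dx": 0, "dy": 0, "dz": 0, "rx": 0, "ry": 0, "rz": 0}, {"dx": 0, "dy": 0, "dz": 0, "rx": 0, "ry": 0, "rz": 0}, {"dx": 0, "dy": 0, "dz": 0, "rx": 0, "ry": 0, "rz": 0}, {"dx": 0, "dy": 0, "dz": 0, "rx": 0, "ry": 0, "rz": 0}, {"dx": 0, "dy": 0, "dz": 0, "rx": 0, "ry": 0, "rz": 0}, {"dx": 0, "dy": 0, "dz": 0.1, "rx": 0, "ry": 0, "rz": 0}, {"dx": 0, "dy": 0, "dz": 0.1, "rx": 0, "ry": 0, "rz": 0}, {"dx": 0, "dy": 0, "dz": 0.1, "rx": 0, "ry": 0, "rz": 0}], claw=62, newtons=20)

```text
t: 21.85
tcp_pos: [0.4626, 0.349, 0.0114]
tool_rot: [-0.249, 0.969, -0.0, -0.0]
force: [0.3, 0.3, -0.7]
finger_gap: 0.619
gripper_force: 3.1
```

move_arm(targets=[{"dx": 0, "dy": 0, "dz": 0.1, "rx": 0, "ry": 0, "rz": 0}, {"dx": 0, "dy": 0, "dz": 0.1, "rx": 0, "ry": 0, "rz": 0}, {"dx": 0, "dy": 0, "dz": 0.2, "rx": 0, "ry": 0, "rz": 0}, {"dx": 0, "dy": 0, "dz": 0.2, "rx": 0, "ry": 0, "rz": 0}, {"dx": 0, "dy": 0, "dz": 0.2, "rx": 0, "ry": 0, "rz": 0}, {"dx": 0, "dy": 0, "dz": 0.2, "rx": 0, "ry": 0, "rz": 0}, {"dx": 0, "dy": 0, "dz": 0.2, "rx": 0, "ry": 0, "rz": 0}, {"dx": 0, "dy": 0, "dz": 0.2, "rx": 0, "ry": 0, "rz": 0}, {"dx": 0, "dy": 0, "dz": 0.1, "rx": 0, "ry": 0, "rz": 0}, {"dx": 0, "dy": 0, "dz": 0.1, "rx": 0, "ry": 0, "rz": 0}])

```text
t: 23.1
tcp_pos: [0.4626, 0.349, 0.0517]
tool_rot: [-0.249, 0.969, -0.0, -0.0]
force: [0.2, 1.0, -1.2]
finger_gap: 0.62
gripper_force: 3.1
```

```bash
cat > chk.py <<'E'
# compare bright-steel tongs pixels with projected model (both views) fitting pose around tool
from h import *
import sys
k=sys.argv[1]
t=pic('top',f't{k}.png');s=pic('side',f's{k}.png');q=sensors.sense();r=R.from_quat(q['tool_rot']).as_matrix()
print(q['t'],q['tcp_pos'],np.degrees(np.arctan2(r[1,1],r[0,1])),q['finger_gap'],q['gripper_force'],q['force'])
hsv=cv2.cvtColor(s,cv2.COLOR_RGB2HSV);m=((hsv[...,1]<40)&(hsv[...,2]>100)).astype(np.uint8)
n,l,st,c=cv2.connectedComponentsWithStats(m)
for i in range(1,n):
    if st[i,4]>60:
        ys,xs=np.nonzero(l==i);print(st[i],'right end',xs.max(),ys[xs==xs.max()].mean(),'left end',xs.min(),ys[xs==xs.min()].mean())
x=-r[:,0] if (-r[:,0])[0]>0 else r[:,0]
g=q['tcp_pos']-.024*r[:,2]+.011*x
for d in (-20,0,20):
    a=np.radians(d);u=np.cos(a)*x+np.sin(a)*np.array([0,0,1]);y=r[:,1]
    print(d,'bend,jawtips',px('side',[g-.113*u,g+.162*u+.035*y,g+.162*u-.035*y]).round().tolist())
E
python3 chk.py 6
```

```text
23.2 [0.4627913  0.34908749 0.05180017] 118.83251779226953 0.6231098580309833 3.1099265010561794 [-0.17559219  0.03492144 -1.57302935]
[349  85  74  85 597] right end 422 87.0 left end 349 166.0
[ 356   94  121  105 2475] right end 476 109.5 left end 356 170.5
[522 104  68  26 329] right end 589 120.5 left end 522 113.0
[561 124  40  36 620] right end 600 158.5 left end 561 140.0
[307 153  35  12  63] right end 341 163.5 left end 307 154.0
[283 159  19  23  66] right end 301 180.0 left end 283 169.5
[316 170  26  23  72] right end 341 171.0 left end 316 181.5
[298 180  17  11 120] right end 314 182.66666666666666 left end 298 185.5
[275 191  56  30 908] right end 330 207.0 left end 275 207.5
[336 195  14   8  81] right end 349 200.0 left end 336 199.5
[492 210  54  42 527] right end 545 250.5 left end 492 220.0
[633 225   7  21  78] right end 639 235.0 left end 633 237.5
[ 248  235  111   23 1459] right end 358 244.0 left end 248 238.0
[362 246  35  11 117] right end 396 249.0 left end 362 246.0
[395 286  18  25 213] right end 412 293.5 left end 395 289.0
[ 238  296  138   68 1634] right end 375 301.5 left end 238 353.0
[244 302  18  22 149] right end 261 315.5 left end 244 317.0
[300 311  80  55 715] right end 379 317.22222222222223 left end 300 362.0
-20 bend,jawtips [[414.0, 274.0], [306.0, 369.0], [290.0, 341.0]]
0 bend,jawtips [[415.0, 287.0], [300.0, 352.0], [284.0, 324.0]]
20 bend,jawtips [[410.0, 301.0], [305.0, 329.0], [288.0, 301.0]]
```

move_arm(targets=[{"dx": 0, "dy": 0, "dz": 0.3, "rx": 0, "ry": 0, "rz": 0}, {"dx": 0, "dy": 0, "dz": 0.6, "rx": 0, "ry": 0, "rz": 0}, {"dx": 0, "dy": 0, "dz": 0.7, "rx": 0, "ry": 0, "rz": 0}, {"dx": 0, "dy": 0, "dz": 0.8, "rx": 0, "ry": 0, "rz": 0}, {"dx": 0, "dy": 0, "dz": 0.8, "rx": 0, "ry": 0, "rz": 0}, {"dx": 0, "dy": 0, "dz": 0.8, "rx": 0, "ry": 0, "rz": 0}, {"dx": 0, "dy": 0, "dz": 0.8, "rx": 0, "ry": 0, "rz": 0}, {"dx": 0, "dy": 0, "dz": 0.8, "rx": 0, "ry": 0, "rz": 0}, {"dx": 0, "dy": -0.1, "dz": 0.6, "rx": 0, "ry": 0, "rz": -0.02}, {"dx": 0, "dy": -0.2, "dz": 0.3, "rx": 0, "ry": 0, "rz": -0.05}])

```text
t: 24.45
tcp_pos: [0.4629, 0.3416, 0.2156]
tool_rot: [-0.231, 0.973, 0.0, 0.001]
force: [0.5, -0.1, -1.7]
finger_gap: 0.621
gripper_force: 3.1
```

move_arm(targets=[{"dx": 0.13, "dy": -0.35, "dz": 0, "rx": 0, "ry": 0, "rz": -0.09}, {"dx": 0.13, "dy": -0.52, "dz": 0, "rx": 0, "ry": 0, "rz": -0.115}, {"dx": 0.13, "dy": -0.52, "dz": 0, "rx": 0, "ry": 0, "rz": -0.115}, {"dx": 0.13, "dy": -0.52, "dz": 0, "rx": 0, "ry": 0, "rz": -0.115}, {"dx": 0.13, "dy": -0.52, "dz": 0, "rx": 0, "ry": 0, "rz": -0.115}, {"dx": 0.13, "dy": -0.52, "dz": 0, "rx": 0, "ry": 0, "rz": -0.115}, {"dx": 0.13, "dy": -0.52, "dz": 0, "rx": 0, "ry": 0, "rz": -0.115}, {"dx": 0.13, "dy": -0.52, "dz": 0, "rx": 0, "ry": 0, "rz": -0.115}, {"dx": 0.13, "dy": -0.52, "dz": 0, "rx": 0, "ry": 0, "rz": -0.115}, {"dx": 0.13, "dy": -0.52, "dz": 0, "rx": 0, "ry": 0, "rz": -0.115}])

```text
t: 25.7
tcp_pos: [0.4954, 0.215, 0.2141]
tool_rot: [0.063, 0.998, 0.0, 0.0]
force: [-0.1, -0.2, -0.6]
finger_gap: 0.619
gripper_force: 3.1
```

move_arm(targets=[{"dx": 0.13, "dy": -0.52, "dz": 0, "rx": 0, "ry": 0, "rz": -0.115}, {"dx": 0.13, "dy": -0.52, "dz": 0, "rx": 0, "ry": 0, "rz": -0.115}, {"dx": 0.13, "dy": -0.52, "dz": 0, "rx": 0, "ry": 0, "rz": -0.115}, {"dx": 0.13, "dy": -0.52, "dz": 0, "rx": 0, "ry": 0, "rz": -0.115}, {"dx": 0.13, "dy": -0.52, "dz": 0, "rx": 0, "ry": 0, "rz": -0.115}, {"dx": 0.13, "dy": -0.52, "dz": 0, "rx": 0, "ry": 0, "rz": -0.115}, {"dx": 0.13, "dy": -0.52, "dz": 0, "rx": 0, "ry": 0, "rz": -0.115}, {"dx": 0.13, "dy": -0.52, "dz": 0, "rx": 0, "ry": 0, "rz": -0.115}, {"dx": 0.1, "dy": -0.3, "dz": 0, "rx": 0, "ry": 0, "rz": -0.115}, {"dx": 0, "dy": -0.1, "dz": 0, "rx": 0, "ry": 0, "rz": -0.1}])

```text
t: 26.95
tcp_pos: [0.5241, 0.1008, 0.2141]
tool_rot: [0.353, 0.936, 0.0, 0.0]
force: [0.1, -0.3, -0.4]
finger_gap: 0.619
gripper_force: 3.1
```

Run:
```python
from h import *
t=pic('top','t7.png');s=pic('side','s7.png')
o=np.hstack([cv2.resize(t[110:310,180:380],(400,400),interpolation=cv2.INTER_CUBIC),cv2.resize(s[120:320,250:450],(400,400),interpolation=cv2.INTER_CUBIC)])
cv2.imwrite('pics/c7.png',o[:,:,::-1]);q=sensors.sense();r=R.from_quat(q['tool_rot']).as_matrix()
print(q['t'],q['tcp_pos'],np.degrees(np.arctan2(r[1,1],r[0,1])),q['finger_gap'],q['gripper_force'],q['q'])
```

```text
27.05 [0.52382696 0.1010855  0.21402971] 48.80926002420623 0.6162155929903759 3.1105869443854317 [-1.89399318e-02  4.27488931e-01  1.68080213e+00 -4.70035055e-05
  1.03333192e+00 -8.70798160e-01]
```

View pics/c7.png

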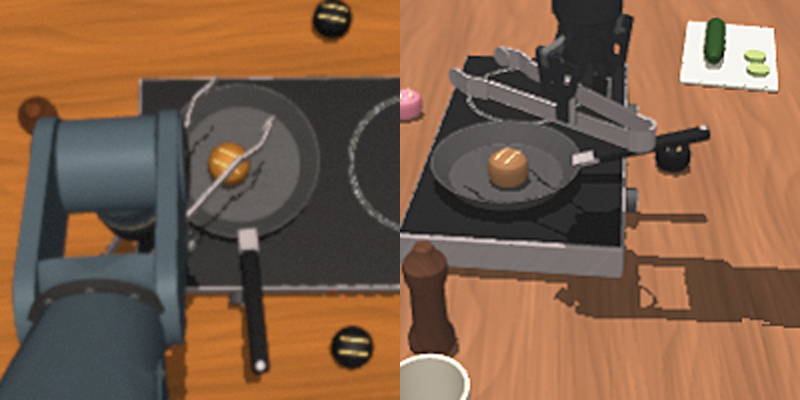

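The tongs are held level over the pan. In the top crop the jaw tips are at (213,80) and (272,120). In the side crop they are at (455,75) and (500,50), with the bend at (655,133). The roll is untouched at (230,165) in the top crop.

Run:
```python
from h import *
o=np.array
L,e1=tri(o([286.5,150]),o([277,157.5]));Rr,e2=tri(o([316,170]),o([300,145]));print('L',L,e1,'R',Rr,e2,np.linalg.norm(L-Rr))
q=sensors.sense();r=R.from_quat(q['tool_rot']).as_matrix();y=r[:,1];x=o([y[1],-y[0],0]);
m=(L+Rr)/2;d=m-q['tcp_pos'];print('tips mid in tool: fwd,left,up',d@x,d@y,d[2])
# fit with bend in side
from scipy.optimize import least_squares as LS
c=q['tcp_pos']
def f(p):
    fx,lz,a,lat,yaw,hw=p;z=o([0,0,1.]);x2=np.cos(yaw)*x+np.sin(yaw)*y;y2=np.cos(yaw)*y-np.sin(yaw)*x
    u=np.cos(a)*x2+np.sin(a)*z;O=c+fx*x+lz*z+lat*y
    b=px('side',[O-.113*u])[0];t=[O+.162*u+hw*y2,O+.162*u-hw*y2]
    return np.r_[b-o([377.5,186.5]),px('side',t)[0]-o([277,157.5]),px('side',t)[1]-o([300,145]),px('top',t)[0]-o([286.5,150]),px('top',t)[1]-o([316,170])]
s=LS(f,[.011,.009,0,0,0,.03]);print(s.x*[1000,1000,57.3,1000,57.3,1000],f(s.x).round(1))
np.save('fit.npy',s.x)
```

```text
L [0.68041193 0.02192643 0.22554829] 0.45656729824099784 R [ 0.62782539 -0.04035224  0.22954461] 0.23094166410925254 0.08160849946986862
tips mid in tool: fwd,left,up 0.17068626052303013 0.002803337329630687 0.013516737728140299
[ 9.27498667 19.72331729 -2.34152203  4.26430467 -0.4823486  40.5894529 ] [ 0.5  0.  -0.9 -0.9 -0.1  0.9  0.4 -0.3 -0.3  0.7]
```

move_arm(targets=[{"dx": -0.036, "dy": -0.005, "dz": -0.1, "rx": 0.034, "ry": 0.039, "rz": 0}, {"dx": -0.036, "dy": -0.005, "dz": -0.2, "rx": 0.034, "ry": 0.039, "rz": 0}, {"dx": -0.036, "dy": -0.005, "dz": -0.2, "rx": 0.034, "ry": 0.039, "rz": 0}, {"dx": -0.036, "dy": -0.005, "dz": -0.25, "rx": 0.034, "ry": 0.039, "rz": 0}, {"dx": -0.036, "dy": -0.005, "dz": -0.25, "rx": 0.034, "ry": 0.039, "rz": 0}, {"dx": -0.036, "dy": -0.005, "dz": -0.25, "rx": 0.034, "ry": 0.039, "rz": 0}, {"dx": -0.036, "dy": -0.005, "dz": -0.25, "rx": 0.034, "ry": 0.039, "rz": 0}, {"dx": -0.036, "dy": -0.005, "dz": -0.2, "rx": 0.034, "ry": 0.039, "rz": 0}, {"dx": -0.036, "dy": -0.005, "dz": -0.15, "rx": 0.034, "ry": 0.039, "rz": 0}, {"dx": -0.036, "dy": -0.005, "dz": -0.1, "rx": 0.034, "ry": 0.039, "rz": 0}])

```text
t: 28.3
tcp_pos: [0.5146, 0.1005, 0.1651]
tool_rot: [0.347, 0.928, 0.048, -0.127]
force: [-0.9, 0.6, -1.3]
finger_gap: 0.62
gripper_force: 3.1
```

Run:
```python
from h import *
t=pic('top','t8.png');s=pic('side','s8.png')
o=np.hstack([cv2.resize(t[130:250,250:370],(400,400),interpolation=cv2.INTER_CUBIC),cv2.resize(s[140:240,250:350],(400,400),interpolation=cv2.INTER_CUBIC)])
cv2.imwrite('pics/c8.png',o[:,:,::-1]);q=sensors.sense();r=R.from_quat(q['tool_rot']).as_matrix()
print(q['t'],q['tcp_pos'],r,q['finger_gap'],q['gripper_force'],q['q'])
```

```text
28.4 [0.51493425 0.10013815 0.16488271] [[-7.25821099e-01  6.57434175e-01 -2.02395746e-01]
 [ 6.33327354e-01  7.53511966e-01  1.76397788e-01]
 [ 2.68477551e-01 -1.49525773e-04 -9.63285930e-01]] 0.6209830422160867 3.097966230707243 [-0.11064832  0.56327189  1.62838334  0.16620689  1.18001045 -1.04522568]
```

View pics/c8.png

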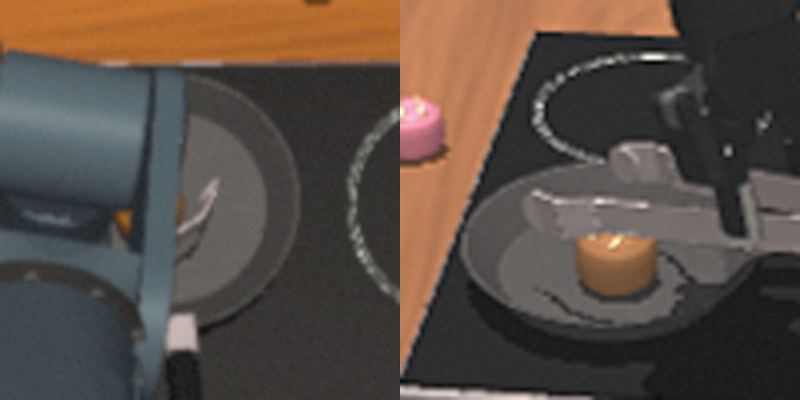

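The side crop shows the tongs dipped above the roll: near jaw tip at (527,205), far jaw tip at (612,160). The right jaw tip is at (213,182) in the top crop. Compare with the prediction.

Run:
```python
from h import *
o=np.array
q=sensors.sense();r=R.from_quat(q['tool_rot']).as_matrix();x,y,z=-r[:,0],r[:,1],-r[:,2];c=q['tcp_pos']
f=lambda a,b,h:c+a*x+b*y+h*z
T=[f(.171,.003+.041,.0135),f(.171,.003-.041,.0135)]
print('pred side',px('side',T).round(1),'top',px('top',T).round(1))
Rt,e=tri(o([313.9,184.6]),o([303,180]));d=Rt-c;print('R tip meas in tool',d@x,d@y,d@z,e,Rt)
J=f(.134,.003,.015);print('jaw now',J,'pitch',np.degrees(np.arcsin(x[2])))
im=cv2.imread('pics/s8.png');hsv=cv2.cvtColor(im,cv2.COLOR_BGR2HSV);ys,xs=np.mgrid[0:400,0:640]
```

```text
pred side [[282.3 190.2]
 [304.8 178.3]] top [[288.2 166.2]
 [315.3 185.6]]
R tip meas in tool 0.17313372428329638 -0.03304248198892198 0.010181097040346811 0.18603420205391785 [ 0.62093571 -0.036206    0.12821244]
jaw now [0.61720252 0.01488685 0.14335556] pitch -15.573692323001104
```

move_arm(targets=[{"dx": -0.12, "dy": 0.1, "dz": 0, "rx": 0, "ry": 0, "rz": 0}, {"dx": -0.12, "dy": 0.1, "dz": 0, "rx": 0, "ry": 0, "rz": 0}, {"dx": -0.12, "dy": 0.09, "dz": -0.1, "rx": 0, "ry": 0, "rz": 0}, {"dx": 0, "dy": 0, "dz": -0.3, "rx": 0, "ry": 0, "rz": 0}, {"dx": 0, "dy": 0, "dz": -0.4, "rx": 0, "ry": 0, "rz": 0}, {"dx": 0, "dy": 0, "dz": -0.4, "rx": 0, "ry": 0, "rz": 0}, {"dx": 0, "dy": 0, "dz": -0.3, "rx": 0, "ry": 0, "rz": 0}, {"dx": 0, "dy": 0, "dz": -0.22, "rx": 0, "ry": 0, "rz": 0}, {"dx": 0, "dy": 0, "dz": -0.15, "rx": 0, "ry": 0, "rz": 0}, {"dx": 0, "dy": 0, "dz": -0.05, "rx": 0, "ry": 0, "rz": 0}])

```text
t: 29.65
tcp_pos: [0.5057, 0.1078, 0.1171]
tool_rot: [0.348, 0.928, 0.047, -0.127]
force: [-0.1, -1.2, -0.4]
finger_gap: 0.617
gripper_force: 3.1
```

Run:
```python
from h import *
o=np.array
s=pic('side','s9.png');q=sensors.sense();r=R.from_quat(q['tool_rot']).as_matrix();x,y,z=-r[:,0],r[:,1],-r[:,2];c=q['tcp_pos']
print(q['t'],c,q['finger_gap'],q['gripper_force'],q['force'])
print('tips pred',px('side',[c+.171*x+b*y+.0135*z for b in(.044,-.038)]).round(1))
hsv=cv2.cvtColor(s,cv2.COLOR_RGB2HSV);ys,xs=np.mgrid[0:400,0:640]
m=(hsv[...,1]>100)&(hsv[...,2]>80)&(abs(xs-303)<18)&(abs(ys-204)<18)
print('roll px',xs[m].min(),xs[m].max(),ys[m].min(),ys[m].max(),m.sum())
h0=cv2.cvtColor(cv2.imread('pics/s2.png'),cv2.COLOR_BGR2HSV);m=(h0[...,1]>100)&(h0[...,2]>80)&(abs(xs-303)<18)&(abs(ys-204)<18)
print('before',xs[m].min(),xs[m].max(),ys[m].min(),ys[m].max(),m.sum())
```

```text
29.7 [0.50564608 0.10780979 0.11714952] 0.6248674105410243 3.0982118903193623 [ 0.46764219  0.24881574 -0.86075491]
tips pred [[286.4 207.4]
 [308.3 194.9]]
roll px 294 313 194 207 195
before 294 313 194 213 300
```

move_arm(targets=[{"dx": 0, "dy": 0, "dz": 0, "rx": 0, "ry": 0, "rz": 0}, {"dx": 0, "dy": 0, "dz": 0, "rx": 0, "ry": 0, "rz": 0}, {"dx": 0, "dy": 0, "dz": 0, "rx": 0, "ry": 0, "rz": 0}, {"dx": 0, "dy": 0, "dz": 0, "rx": 0, "ry": 0, "rz": 0}, {"dx": 0, "dy": 0, "dz": 0, "rx": 0, "ry": 0, "rz": 0}, {"dx": 0, "dy": 0, "dz": 0, "rx": 0, "ry": 0, "rz": 0}, {"dx": 0, "dy": 0, "dz": 0, "rx": 0, "ry": 0, "rz": 0}, {"dx": 0, "dy": 0, "dz": 0, "rx": 0, "ry": 0, "rz": 0}, {"dx": 0, "dy": 0, "dz": 0, "rx": 0, "ry": 0, "rz": 0}, {"dx": 0, "dy": 0, "dz": 0, "rx": 0, "ry": 0, "rz": 0}], claw=0, newtons=30)

```text
t: 30.95
tcp_pos: [0.5057, 0.1078, 0.1173]
tool_rot: [0.348, 0.928, 0.047, -0.126]
force: [-0.2, 0.4, -0.7]
finger_gap: 0.473
gripper_force: 33.1
```

move_arm(targets=[{"dx": 0, "dy": 0, "dz": 0.1, "rx": 0, "ry": 0, "rz": 0}, {"dx": 0, "dy": 0, "dz": 0.2, "rx": 0, "ry": 0, "rz": 0}, {"dx": 0, "dy": 0, "dz": 0.3, "rx": 0, "ry": 0, "rz": 0}, {"dx": 0, "dy": 0, "dz": 0.4, "rx": 0, "ry": 0, "rz": 0}, {"dx": 0, "dy": 0, "dz": 0.5, "rx": 0, "ry": 0, "rz": 0}, {"dx": 0, "dy": 0, "dz": 0.6, "rx": 0, "ry": 0, "rz": 0}, {"dx": 0, "dy": 0, "dz": 0.6, "rx": 0, "ry": 0, "rz": 0}, {"dx": 0, "dy": 0, "dz": 0.6, "rx": 0, "ry": 0, "rz": 0}, {"dx": 0, "dy": 0, "dz": 0.6, "rx": 0, "ry": 0, "rz": 0}, {"dx": 0, "dy": 0, "dz": 0.6, "rx": 0, "ry": 0, "rz": 0}])

```text
t: 32.2
tcp_pos: [0.5056, 0.1078, 0.2309]
tool_rot: [0.348, 0.928, 0.047, -0.126]
force: [0.6, -0.5, -1.5]
finger_gap: 0.472
gripper_force: 32.9
```

move_arm(targets=[{"dx": 0, "dy": 0, "dz": 0.6, "rx": 0, "ry": 0, "rz": 0}, {"dx": 0, "dy": 0, "dz": 0.6, "rx": 0, "ry": 0, "rz": 0}, {"dx": 0, "dy": 0, "dz": 0.5, "rx": 0, "ry": 0, "rz": 0}, {"dx": 0, "dy": 0, "dz": 0.3, "rx": 0, "ry": 0, "rz": 0}, {"dx": 0, "dy": 0, "dz": 0.15, "rx": 0, "ry": 0, "rz": 0}, {"dx": 0, "dy": 0, "dz": 0, "rx": 0, "ry": 0, "rz": 0}, {"dx": 0, "dy": 0, "dz": 0, "rx": 0, "ry": 0, "rz": 0}, {"dx": 0, "dy": 0, "dz": 0, "rx": 0, "ry": 0, "rz": 0}, {"dx": 0, "dy": 0, "dz": 0, "rx": 0, "ry": 0, "rz": 0}, {"dx": 0, "dy": 0, "dz": 0, "rx": 0, "ry": 0, "rz": 0}])

```text
t: 33.45
tcp_pos: [0.5056, 0.1078, 0.2834]
tool_rot: [0.348, 0.928, 0.047, -0.127]
force: [-0.1, -0.3, -0.4]
finger_gap: 0.471
gripper_force: 32.9
```

Run:
```python
from h import *
t=pic('top','t10.png');s=pic('side','s10.png')
o=np.hstack([cv2.resize(t[110:310,180:380],(400,400),interpolation=cv2.INTER_CUBIC),cv2.resize(s[60:260,220:420],(400,400),interpolation=cv2.INTER_CUBIC)])
cv2.imwrite('pics/c10.png',o[:,:,::-1]);q=sensors.sense();print(q['tcp_pos'],q['finger_gap'],q['gripper_force'],q['force'])
```

```text
[0.50565141 0.1078004  0.28351086] 0.474386715010262 32.944413903169334 [-1.1189651   0.27630229 -2.42458483]
```

View pics/c10.png

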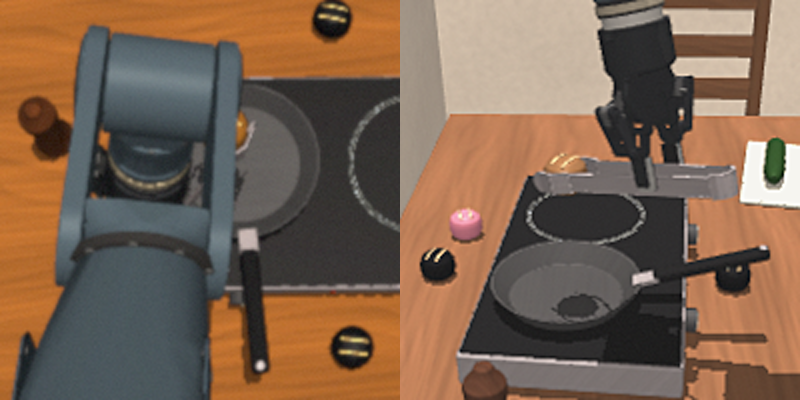

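The roll is held in the tongs at (565,163) in the side crop, well above the empty pan. The pan still sits level on the small zone.

```bash
python3 -c "
from station import order;print(order.sign_off())"
```

```text
the job is handed in; nothing more can be done
None
```

The job is handed in at about 34 s: the pan is centred on the small zone within a few mm, the roll is held in the tongs about 15 cm above it, and the mill and mug stand where they were; I have not seen the judge's verdict.

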